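# Clamp a glaze test tile under a screw ring until it is snug

### The arm

A 6-joint arm with a two-finger parallel gripper is mounted at the origin on a cart in front of the work surface, level with it; the furniture and walls round the work are solid. World frame = base frame: x ahead of the robot, y to its left, z up, the work surface at z = 0. Lengths are in mm, angles in degrees, forces in N, time in s.
With the tool pointing down it reaches from about 350 to 725 mm from the base axis. Payload 4.3 kg.
Tool frame: the origin (TCP) lies between the finger pads; the fingertips stand 8 mm ahead of it and the grasp point (between the pads) lies 11 mm behind it; z points along the fingers, y is the direction in which the jaws open and shut (so a half turn about z gives the same grasp; the last joint's range is limited). The gripper opens to 85 mm and grips with 20 to 120 N. Pads are 22 mm wide; open, the fingers measure 114 mm over their backs; the gripper's body (76 mm by 85 mm) begins 54 mm behind the grasp point. The pads swing forward as they close: fully open they stand 13 mm farther back than shut.
Start: joints at [70.285, 21.618, 4.641, 73.018, 0, 83.68], TCP at [133.218, 559.392, 239.329] pointing down, gripper open.
Joint ranges: [-156.06, 156.06], [-48.1, 94.91], [-58.44, 69.94], [-101.28, 121.22], [-78.64, 73.56], [-180, 180]. Speed limits (degrees/s): [147.25, 147.25, 180, 180, 180, 180].

### API

Orientations are given as [roll, pitch, yaw] about the fixed x, y, z axes, in that order (R = Rz(yaw) Ry(pitch) Rx(roll)).
In Python, from cell import arm, read_camera, camera_params, finder gives the robot as it stands.
- The arm moves only by the tool servo_tool, never from a script. Its argument "rows" is a list of rows, each an object of numbers: "rx", "ry", "rz": the turn, a rotation vector about the world's x, y, z in rad; "x", "y", "z": the shift along the world's x, y, z in m; "claw": the opening, from -1 (shut) to 1 (fully open). In form: [{"rx": .., "ry": .., "rz": .., "x": .., "y": .., "z": .., "claw": ..}, ...]. A call has 1 to 8 rows; each row is the pose to reach, as a shift and turn from the pose measured when the call began; what a row does not reach only later rows make up. A row lasts 1/10 s, in which the tool goes at most 50 mm and 8.59 degrees, less where a joint would pass 70% of its speed; a pose out of reach is approached as far as the arm can. A call with a gripper value outside its range is refused whole. The fingers move at their own pace and stop on an object; "grip_force" is the grip in N (left out, the last holds). Time passes only in rows, so rows that repeat a pose let the fingers close. It gives the time, the measured TCP pose, the force and the opening at its end, in the units of the state.
- arm.sense(): the state, without advancing time (a new reading comes with each control period).
- read_camera(name): name is "scene" or "top" or "wrist"; returns (picture, depth): 480x640x3 uint8, red, green, blue; 480x640 float32, mm along the optical axis (not along the pixel's ray), 0 where there is no reading.
- camera_params(name): a dict with "K" (3x3 intrinsics, pixels), "view" (4x4, takes a point from world to camera coordinates). Camera axes: x right, y up, looking along -z (the intrinsics and any distortion apply to the point x, -y, -z); pixel columns grow to the right and rows downward; lengths in mm; the calibration is good to about 2 mm. A picture is of the moment at which its call begins: read the wrist's pose just before it. camera_params takes no time and is no camera call; for the wrist camera it gives the pose at the moment of the call.
- arm.close_job(): hands the job in, once; it reports no verdict.
Trained networks look in the newest picture that a camera, given by its name, has taken for a name from the list of things; names that differ only in an ending like _2 or _b are one class to them, and where a whole thing is asked for, a point or a joint stands for the part that bears it (a point fixed in the world has none). Each returns a list of dicts, best first, with "conf" (0 to 1); they miss things now and then, are a little off and sometimes report something else, mostly with a low value. They report only what shows in the picture. A call takes as long as a camera call. They do not tell look-alikes from the thing itself.
- finder.search_frame(camera, label): "bbox" ([centre column, centre row, width, height] as shares, 0 to 1, of the picture: columns of its width, rows of its height, round what is visible of it).
The state is a dict: "t": time; "qpos": joint angles; "qd": joint speeds; "effort": joint torques, N m; "position": TCP position; "eef_rot": TCP orientation; "wrist_force": force on the tool from outside, world axes, zero at the start; "moment": the same for the moment, N m; "finger_gap": finger opening in mm.
Only numpy, scipy, OpenCV 4.12 (cv2) and the standard library are available. Lean on these libraries where they do the work, as an engineer would, in place of code of your own. Each camera call takes 0.05 s, during which the arm holds its last target. There are 200 camera calls.

### The job

Push the white test tile along its channel in the tile clamp until it is fully home against the stop block. Then wind the brass ring down its threaded stud, clockwise by its red crank knob, turn after turn until you feel the resistance rise and the ring turns no further, and stop there, so that the tile is held snugly but not cracked by forcing the sprung crank on. Let go, and leave the other things on the bench where they are.

Things in the scene. Friction and masses are not known exactly. Their poses are not given: they have to be found in the camera images.
- tile_clamp: aluminium clamp fixed to the bench. Origin: on the bench top, on the upright stud's axis. Bed plate 12 mm thick, x -138 to +35 mm, 92 wide. Tile channel along its x axis: two blue rails 8 mm above the bed (x -83 to -17, inner faces y = +-27, 2 mm play each side) and a blue stop block 8 mm above the bed, face at x = -20. The tile goes home in +x.
- tile: white-glazed test tile to be clamped, 74x50x9 mm, loose, lying on the bed partly in the channel, 74 mm along it. Origin: centre of its underside; z up. It starts 25 to 40 mm short of home.
- tile_center (a point): centre of that tile, half-way up. Home: 57 mm from the stud axis, at x = -57 mm in the clamp's frame (16.6 mm above the bench).
- stud_top (a point): top centre of the threaded stud (15 mm thick), 63 mm above the bench; its upright axis is the ring's axis. It stands up through the ring, at most 20 mm above the ring's top. Below the ring is a black rubber foot, 68 mm wide, 8 mm thick, fixed to it: it meets the top of the tile (home) after between about 0.8 and 2.9 turns.
- ring: knurled brass ring, 52 mm wide, 10 high, already on the stud's thread. Origin: on the stud axis at its underside, 31 to 38 mm above the bench at the start. Clockwise from above it goes down 3 mm a turn; about 1 N at the knob until the foot bears on the tile; within about a fifth of a turn more it comes up hard and turns no further, and stays there when let go.
- crank: dark crank arm on top of the ring, origin on the stud axis 10.5 mm above the ring's underside; its -x axis points along the arm to the knob. It drives the ring through a spring hub: free, its x axis lies along the ring's x axis (white mark on the ring); once the ring is hard down, the arm goes on against the spring, 20 N at the knob per radian, and springs back when let go. 1 rad is overtight.
- crank_knob (a point): middle of the upright red crank knob, 16 mm thick, 33 high, that spins freely on its pin, so a hand that holds it need not turn. 50 mm out from the stud axis, centre 33.5 mm above the ring's underside (65 to 72 above the bench at the start); the dark arm is 17 mm below its centre. It circles the stud and sinks with the ring.
- bowl: small open pink-brown bisque bowl, 72x72x40 mm; a bystander. Origin: centre of its underside
- rib: wooden half-moon rib, 68x90x9 mm; a bystander. Origin: centre of its underside
- kidney: green rubber kidney, 59x93x9 mm; a bystander. Origin: centre of its underside
- marker_red: black and red marker pen, 127x18x18 mm; a bystander. Origin: centre of its underside
- pencil: yellow pencil, 151x7x7 mm; a bystander. Origin: centre of its underside
- spare_tile_1: spare tile, green glaze, 74x50x9 mm; a bystander. Origin: centre of its underside
- spare_tile_2: spare tile, blue glaze, 74x50x9 mm; a bystander. Origin: centre of its underside
- spare_tile_3: spare tile, brown glaze, 74x50x9 mm; a bystander. Origin: centre of its underside
Mind the look-alikes: they are no part of the job. What is shaped like the tile but purple is not meant.

How it is judged:
By the outcome, as a careful person would: the job done as asked, in the order asked, and still so for the second after the job is handed in, with the robot touching nothing.
It also fails if it takes over 72 s, if anything falls off the work surface, if the arm or the gripper's body presses on something with over 40 N, if the wrist force passes 120 N, or if a joint passes its speed limit or range.

## Working session

There is one attempt and no reset: what is moved stays moved. The work goes in short steps, Python scripts to look and compute and a tool call to move; the robot and the scene stay as the last step left them, time stands still between calls to the robot, and variables do not carry over. Pictures are saved under pics/ and viewed, about 8 in all and at most 12, crops included, and the job is handed in when it is done.

Besides the shell and the picture viewer there is one more tool, called after ">>>" by a JSON object that holds its "method" and its "body". servo_tool: Moves the arm, as the interface text tells. Its arguments: {"type":"object","properties":{"rows":{"type":"array","items":{"type":"object","properties":{"rx":{"type":"number"},"ry":{"type":"number"},"rz":{"type":"number"},"x":{"type":"number"},"y":{"type":"number"},"z":{"type":"number"},"claw":{"type":"number"}}}},"grip_force":{"type":"number"}},"required":["rows"]}

```bash
mkdir -p pics; ls; cat > h.py <<'E'
import numpy as np, cv2
from cell import arm, read_camera, camera_params, finder
def world(cam,u,v,d=None,z=None,P=None):
    P=P or camera_params(cam); K=np.array(P["K"]); V=np.array(P["view"])
    r=np.array([(u-K[0,2])/K[0,0],-(v-K[1,2])/K[1,1],-1.0])
    R=V[:3,:3]; t=V[:3,3]; c=-R.T@t; w=R.T@r
    s=d if d is not None else (z-c[2])/w[2]
    return c+s*w
def save(n,im): cv2.imwrite("pics/"+n+".png",im[:,:,::-1])
E
python3 - <<'E'
from h import *
for c in ["top","scene"]:
    im,d=read_camera(c); save(c+"0",im); np.save(c+"_d.npy",d)
    P=camera_params(c); print(c,P.keys(),np.round(P["K"],1).tolist(),np.round(P["view"],3).tolist())
    for l in ["tile","tile_clamp","ring","crank","crank_knob","stud_top"]:
        for r in finder.search_frame(c,l)[:3]:
            b=np.array(r["bbox"])*[640,480,640,480]; print(l,np.round(b,0),round(r["conf"],2), np.round(world(c,b[0],b[1],d=d[min(479,int(b[1])),min(639,int(b[0]))])))
print(arm.sense())
E
```

```text
pics
top dict_keys(['K', 'view']) [[512.7, 0.0, 321.5], [0.0, 512.7, 239.3], [0.0, 0.0, 1.0]] [[-0.028, -1.0, -0.006, -42.768], [0.992, -0.029, 0.121, -501.328], [-0.121, -0.003, 0.993, -1396.255], [0.0, 0.0, 0.0, 1.0]]
tile [282. 253.  24.  21.] 0.88 [466.  54.  22.]
tile [203. 262.  20.  28.] 0.64 [448. 279.  10.]
tile [445. 217.  24.  31.] 0.2 [ 555. -410.    7.]
tile_clamp [268. 249.  68.  43.] 0.77 [479.  95.  11.]
ring [253. 247.  25.  23.] 0.67 [483. 131.  50.]
crank [246. 249.  21.  19.] 0.67 [477. 150.  59.]
stud_top [271. 250.  69.  40.] 0.67 [476.  86.  22.]
scene dict_keys(['K', 'view']) [[442.3, 0.0, 327.9], [0.0, 442.3, 239.3], [0.0, 0.0, 1.0]] [[0.54, -0.842, -0.013, -343.997], [0.522, 0.322, 0.79, -310.796], [-0.661, -0.433, 0.613, -1163.2], [0.0, 0.0, 0.0, 1.0]]
tile [289. 249.  21.  15.] 0.65 [469.  45.  25.]
tile [235. 235.  23.  13.] 0.59 [445. 268.   9.]
tile_clamp [280. 247.  53.  40.] 0.78 [467.  83.  20.]
ring [202. 218.  28.  10.] 0.64 [463. 448.   6.]
ring [266. 233.  33.  15.] 0.5 [475. 146.  47.]
crank_knob [256. 229.   6.   7.] 0.45 [450. 165.  73.]
stud_top [279. 247.  55.  44.] 0.89 [456.  79.  26.]
{'t': 0.7, 'qpos': array([ 7.02849777e+01,  2.16159313e+01,  4.64203970e+00,  7.30169371e+01,
       -4.67133940e-04,  8.36813137e+01]), 'qd': array([-0.02871695, -0.08387163, -0.021412  , -0.0624234 , -0.14525263,
        0.05433329]), 'effort': array([-4.73758598e-05, -4.63373315e+01,  2.70094603e+01,  1.42120504e-05,
       -1.95276816e-04, -8.02274727e-07]), 'position': array([133.22303814, 559.40638731, 239.354313  ]), 'eef_rot': array([1.79990936e+02, 1.47366866e-03, 1.66603664e+02]), 'wrist_force': array([-0.3657753 ,  0.26260501,  0.64552999]), 'moment': array([ 0.02095025, -0.01964991, -0.03605963]), 'finger_gap': 85.30251185571878}
```

```bash
python3 - <<'E'
import cv2,numpy as np
a=cv2.imread("pics/top0.png"); b=cv2.imread("pics/scene0.png")
c=cv2.resize(a[170:330,170:470],(800,427),interpolation=cv2.INTER_CUBIC)
cv2.imwrite("pics/c1.png",c)
x=cv2.resize(a[215:285,220:320],None,fx=4,fy=4,interpolation=cv2.INTER_CUBIC);y=cv2.resize(b[210:280,235:335],None,fx=4,fy=4,interpolation=cv2.INTER_CUBIC)
cv2.imwrite("pics/c2.png",np.hstack([x,y]))
E
```

```text
(no output)
```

View pics/c1.png

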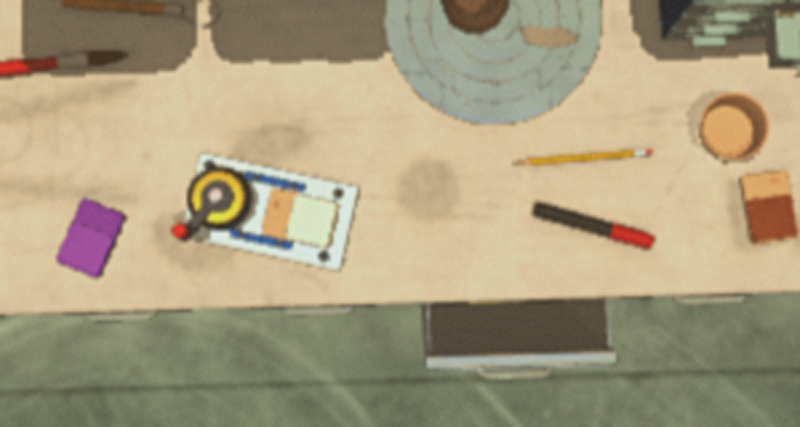

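View pics/c2.png

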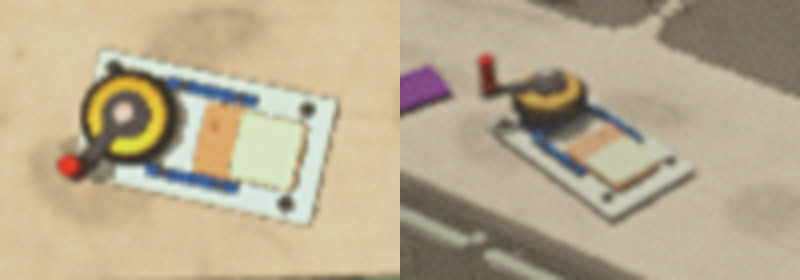

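```bash
python3 - <<'E'
from h import *
f=lambda x,y,z:world("top",220+(x-1.5)/4,215+(y-1.5)/4,z=z)
for n,p in dict(farL=(103,50,12),farR=(337,100,12),nearR=(309,226,12),stud=(123,112,63),knob=(69,166,83),tA=(308,122,21),tB=(297,188,21),tC=(208,102,21),tD=(196,178,21)).items(): print(n,np.round(f(*p),1))
P=camera_params("wrist");print(np.round(P["K"],1).tolist(),np.round(P["view"],3).tolist())
E
```

```text
farL [543.  157.3  12. ]
farR [502.6  -7.3  12. ]
nearR [414.4  14.4  12. ]
stud [492.4 136.4  63. ]
knob [454.8 170.   83. ]
tA [486.6  13.   21. ]
tB [440.6  21.7  21. ]
tC [502.7  82.7  21. ]
tD [449.6  92.   21. ]
[[425.2, 0.0, 325.3], [0.0, 425.2, 235.6], [0.0, 0.0, 1.0]] [[0.233, 0.973, -0.0, -573.014], [-0.933, 0.223, -0.281, 35.031], [-0.274, 0.066, 0.96, -379.355], [0.0, 0.0, 0.0, 1.0]]
```

Candidates for the tile (top-camera pixels): the white tile on the clamp at (285,252), the purple look-alike at (203,262) and the brown spare at (457,247). I choose the white one on the clamp bed, and the close crop confirms it. Next I move above it for a near look.

>>> {"method": "servo_tool", "body": {"rows": [{"x": 0.04,"y": -0.03,"z": 0},{"x": 0.07,"y": -0.07,"z": 0},{"x": 0.1,"y": -0.11,"z": 0},{"x": 0.13,"y": -0.15,"z": 0},{"x": 0.16,"y": -0.19,"z": 0},{"x": 0.19,"y": -0.23,"z": -0.01},{"x": 0.22,"y": -0.27,"z": -0.02},{"x": 0.25,"y": -0.31,"z": -0.03}]}}

```text
invalid input at $.rows[0]: expected keys rx, ry, rz, x, y, z, claw
```

>>> {"method": "servo_tool", "body": {"rows": [{"x": 0.02,"y": -0.04,"z": 0,"claw": -1},{"x": 0.04,"y": -0.08,"z": 0,"claw": -1},{"x": 0.06,"y": -0.12,"z": 0,"claw": -1},{"x": 0.08,"y": -0.15,"z": -0.01,"claw": -1},{"x": 0.08,"y": -0.15,"z": -0.01,"claw": -1},{"x": 0.08,"y": -0.15,"z": -0.01,"claw": -1}]}}

```text
invalid input at $.rows[0]: expected keys rx, ry, rz, x, y, z, claw
```

```bash
python3 - <<'E'
from h import *
s=arm.sense(); print(s["t"],s["position"],s["eef_rot"],s["qpos"],s["finger_gap"])
P=camera_params("wrist"); im,d=read_camera("wrist"); save("w1",im); np.save("w1d.npy",d); np.savez("w1p.npz",K=P["K"],view=P["view"])
for l in ["tile","ring","crank_knob","stud_top"]:
    for r in finder.search_frame("wrist",l)[:2]:
        b=np.array(r["bbox"])*[640,480,640,480]; print(l,np.round(b),round(r["conf"],2),np.round(world("wrist",b[0],b[1],d=d[int(b[1]),int(b[0])]),1))
E
```

```text
0.7 [133.22303814 559.40638731 239.354313  ] [1.79990936e+02 1.47366866e-03 1.66603664e+02] [ 7.02849777e+01  2.16159313e+01  4.64203970e+00  7.30169371e+01
 -4.67133940e-04  8.36813137e+01] 85.30251185571878
```

View pics/w1.png

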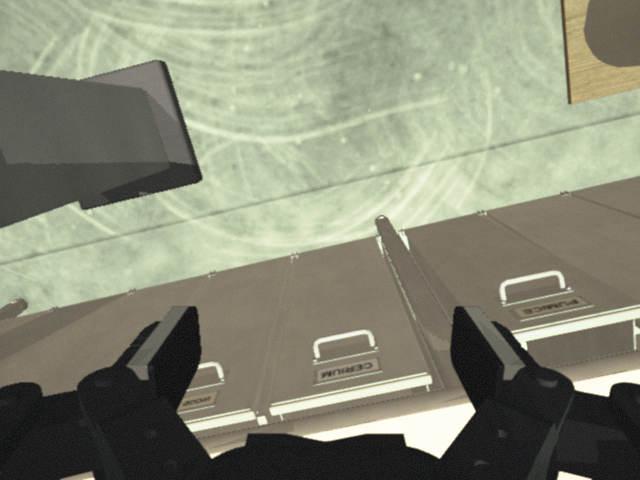

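The picture shows only the floor and the cabinet fronts, because the moves were refused: every row needs all the keys. I'll resend them complete.

>>> {"method": "servo_tool", "body": {"rows": [{"rx": 0,"ry": 0,"rz": 0,"x": 0.03,"y": -0.03,"z": 0,"claw": -1},{"rx": 0,"ry": 0,"rz": 0,"x": 0.06,"y": -0.07,"z": 0,"claw": -1},{"rx": 0,"ry": 0,"rz": 0,"x": 0.09,"y": -0.11,"z": 0,"claw": -1},{"rx": 0,"ry": 0,"rz": 0,"x": 0.12,"y": -0.15,"z": 0,"claw": -1},{"rx": 0,"ry": 0,"rz": 0,"x": 0.15,"y": -0.19,"z": 0,"claw": -1},{"rx": 0,"ry": 0,"rz": 0,"x": 0.18,"y": -0.23,"z": 0,"claw": -1},{"rx": 0,"ry": 0,"rz": 0,"x": 0.21,"y": -0.27,"z": 0,"claw": -1},{"rx": 0,"ry": 0,"rz": 0,"x": 0.24,"y": -0.31,"z": 0,"claw": -1}]}}

```text
t: 1.75
position: [374.1, 247.7, 239.7]
eef_rot: [180.0, 0.0, 166.6]
wrist_force: [1.1, -0.2, 0.3]
finger_gap: -0.0
```

>>> {"method": "servo_tool", "body": {"rows": [{"rx": 0,"ry": 0,"rz": 0,"x": 0.03,"y": -0.04,"z": -0.01,"claw": -1},{"rx": 0,"ry": 0,"rz": 0,"x": 0.06,"y": -0.08,"z": -0.02,"claw": -1},{"rx": 0,"ry": 0,"rz": 0,"x": 0.09,"y": -0.11,"z": -0.03,"claw": -1},{"rx": 0,"ry": 0,"rz": 0,"x": 0.12,"y": -0.14,"z": -0.04,"claw": -1},{"rx": 0,"ry": 0,"rz": 0,"x": 0.13,"y": -0.15,"z": -0.04,"claw": -1},{"rx": 0,"ry": 0,"rz": 0,"x": 0.13,"y": -0.15,"z": -0.04,"claw": -1}]}}

```text
t: 2.35
position: [505.2, 96.4, 199.4]
eef_rot: [180.0, 0.0, 166.4]
wrist_force: [-0.0, 0.3, -0.2]
finger_gap: 0.2
```

```bash
python3 - <<'E'
from h import *
s=arm.sense(); print(s["t"],s["position"],s["eef_rot"],s["qpos"],s["finger_gap"],s["wrist_force"])
P=camera_params("wrist"); im,d=read_camera("wrist"); save("w2",im); np.save("w2d.npy",d); np.savez("w2p.npz",K=P["K"],view=P["view"])
for l in ["tile","ring","crank_knob","stud_top"]:
    for r in finder.search_frame("wrist",l)[:2]:
        b=np.array(r["bbox"])*[640,480,640,480]; print(l,np.round(b),round(r["conf"],2),np.round(world("wrist",b[0],b[1],d=d[int(b[1]),int(b[0])]),1))
E
```

```text
2.35 [505.17861769  96.38450034 199.36394304] [1.79952689e+02 2.74408353e-02 1.66442957e+02] [ 3.70983492e+00  1.54331145e+01 -1.00629642e+01  6.44636742e+01
  3.70337337e-02  1.72668791e+01] 0.20123467610036844 [-0.00679632  0.31552317 -0.17854745]
tile [553.  84. 100. 120.] 0.84 [452.5 277.   10.5]
ring [389. 169. 117. 126.] 0.65 [477.8 146.1  53.4]
crank_knob [429. 121.  40.  28.] 0.86 [451.2 169.2  87.8]
stud_top [320. 171. 260. 138.] 0.76 [473.6  99.6  13.1]
stud_top [430. 123.  37.  29.] 0.35 [452.5 169.8  87.1]
```

View pics/w2.png

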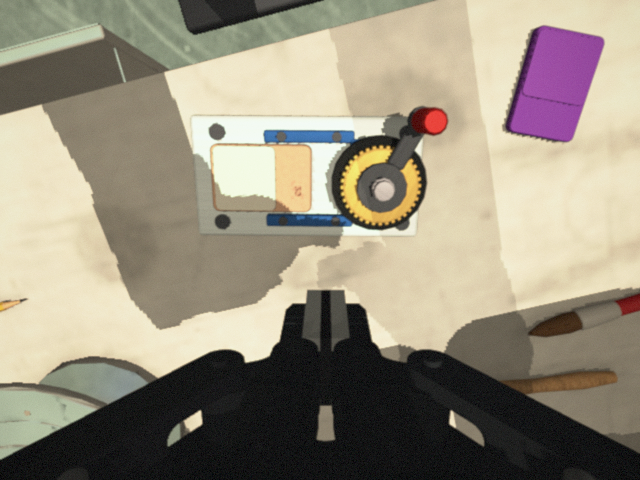

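The near view shows the white tile at px (211–312, 144–212) and the stud top at (383,188). The knob top is at (432,119) and the purple look-alike at (555,83).

```bash
python3 - <<'E'
from h import *
z=np.load("w2p.npz"); P=dict(K=z["K"],view=z["view"]); d=np.load("w2d.npy")
W=lambda u,v,z:world("wrist",u,v,z=z,P=P)
pts={n:W(*p) for n,p in dict(stud=(383,188,63),knob=(433,119,86),TL=(212,144,21),BL=(211,210,21),TR=(312,146,21),BR=(311,212,21),rail1a=(265,131,20),rail1b=(354,131,20)).items()}
for n,p in pts.items(): print(n,np.round(p,1))
D=lambda u,v:np.round(world("wrist",u,v,d=np.median(d[v-2:v+3,u-2:u+3]),P=P),1)
for n,p in dict(tile=(250,180),tile2=(290,165),bed=(205,195),knob=(433,119),knob2=(430,117),stud=(383,188),ringtop=(350,180),ring2=(408,190),bench=(470,200),bench2=(300,260)).items(): print(n,D(*p))
ys,xs=np.mgrid[95:150,405:455]
q=np.array([world("wrist",u,v,d=d[v,u],P=P) for u,v in zip(xs.ravel(),ys.ravel()) if d[v,u]>0]); k=q[q[:,2]>80]; print("knobtop",np.percentile(k[:,2],[10,50,90]),np.median(k,0),k.min(0),k.max(0))
d1=pts["TR"]-pts["TL"];d2=pts["BR"]-pts["BL"];print(np.degrees(np.arctan2(d1[1],d1[0])),np.degrees(np.arctan2(d2[1],d2[0])))
E
```

```text
stud [489.3 136.4  63. ]
knob [452.8 169.3  86. ]
TL [437.4  26.8  21. ]
BL [483.7  11.   21. ]
TR [455.7  96.5  21. ]
BR [503.   83.8  21. ]
rail1a [437.6  66.3  20. ]
rail1b [452.7 128.3  20. ]
tile [468.7  46.3  22.3]
tile2 [465.2  77.5  21.2]
bed [472.8   7.2  11.8]
knob [452.8 169.3  86.1]
knob2 [451.3 167.8  86.4]
stud [489.3 136.4  62.9]
ringtop [482.  117.2  46.5]
ring2 [498.  154.2  46.4]
bench [ 5.280e+02  2.078e+02 -2.000e-01]
bench2 [ 5.452e+02  6.300e+01 -2.000e-01]
knobtop [83.17806778 85.62358391 86.79583151] [454.13009232 169.17498774  85.62358391] [446.91441869 162.32808563  80.07874404] [462.34935352 177.80753009  87.97623829]
75.25337133115356 75.19781391035889
```

>>> {"method": "servo_tool", "body": {"rows": [{"rx": 0,"ry": 0,"rz": 0,"x": -0.02,"y": -0.045,"z": 0,"claw": -1},{"rx": 0,"ry": 0,"rz": 0,"x": -0.04,"y": -0.085,"z": -0.02,"claw": -1},{"rx": 0,"ry": 0,"rz": 0,"x": -0.05,"y": -0.103,"z": -0.06,"claw": -1},{"rx": 0,"ry": 0,"rz": 0,"x": -0.05,"y": -0.103,"z": -0.1,"claw": -1},{"rx": 0,"ry": 0,"rz": 0,"x": -0.05,"y": -0.103,"z": -0.14,"claw": -1},{"rx": 0,"ry": 0,"rz": 0,"x": -0.05,"y": -0.103,"z": -0.165,"claw": -1},{"rx": 0,"ry": 0,"rz": 0,"x": -0.05,"y": -0.103,"z": -0.176,"claw": -1},{"rx": 0,"ry": 0,"rz": 0,"x": -0.05,"y": -0.103,"z": -0.176,"claw": -1}]}}

```text
t: 3.4
position: [451.9, -3.1, 23.4]
eef_rot: [179.9, -0.1, 166.8]
wrist_force: [0.4, -0.2, 0.8]
finger_gap: 0.1
```

>>> {"method": "servo_tool", "body": {"rows": [{"rx": 0,"ry": 0,"rz": 0,"x": 0.005,"y": 0.005,"z": 0,"claw": -1},{"rx": 0,"ry": 0,"rz": 0,"x": 0.006,"y": 0.01,"z": 0,"claw": -1},{"rx": 0,"ry": 0,"rz": 0,"x": 0.007,"y": 0.015,"z": 0,"claw": -1},{"rx": 0,"ry": 0,"rz": 0,"x": 0.009,"y": 0.02,"z": 0,"claw": -1},{"rx": 0,"ry": 0,"rz": 0,"x": 0.01,"y": 0.025,"z": 0,"claw": -1},{"rx": 0,"ry": 0,"rz": 0,"x": 0.011,"y": 0.03,"z": 0,"claw": -1},{"rx": 0,"ry": 0,"rz": 0,"x": 0.012,"y": 0.034,"z": 0,"claw": -1},{"rx": 0,"ry": 0,"rz": 0,"x": 0.012,"y": 0.034,"z": 0,"claw": -1}]}}

```text
t: 4.2
position: [464.0, 31.5, 23.4]
eef_rot: [179.9, -0.1, 166.9]
wrist_force: [-0.7, 0.4, 0.4]
finger_gap: -0.1
```

>>> {"method": "servo_tool", "body": {"rows": [{"rx": 0,"ry": 0,"rz": 0,"x": 0.0005,"y": 0.002,"z": 0,"claw": -1},{"rx": 0,"ry": 0,"rz": 0,"x": 0.001,"y": 0.004,"z": 0,"claw": -1},{"rx": 0,"ry": 0,"rz": 0,"x": 0.001,"y": 0.005,"z": 0,"claw": -1},{"rx": 0,"ry": 0,"rz": 0,"x": 0.001,"y": 0.005,"z": 0,"claw": -1}]}}

```text
t: 4.6
position: [465.0, 36.6, 23.3]
eef_rot: [179.9, -0.1, 166.9]
wrist_force: [-0.5, 0.3, -0.2]
finger_gap: -0.2
```

>>> {"method": "servo_tool", "body": {"rows": [{"rx": 0,"ry": 0,"rz": 0,"x": 0.0005,"y": 0.001,"z": 0,"claw": -1},{"rx": 0,"ry": 0,"rz": 0,"x": 0.0005,"y": 0.002,"z": 0,"claw": -1},{"rx": 0,"ry": 0,"rz": 0,"x": 0.0005,"y": 0.002,"z": 0,"claw": -1}]}}

```text
t: 4.9
position: [465.5, 38.7, 23.3]
eef_rot: [179.9, -0.1, 166.9]
wrist_force: [0.5, -0.5, -0.1]
finger_gap: 0.1
```

>>> {"method": "servo_tool", "body": {"rows": [{"rx": 0,"ry": 0,"rz": 0,"x": 0.0005,"y": 0.001,"z": 0,"claw": -1},{"rx": 0,"ry": 0,"rz": 0,"x": 0.0005,"y": 0.002,"z": 0,"claw": -1},{"rx": 0,"ry": 0,"rz": 0,"x": 0.0005,"y": 0.002,"z": 0,"claw": -1}]}}

```text
t: 5.2
position: [465.9, 40.9, 23.3]
eef_rot: [179.9, -0.1, 166.9]
wrist_force: [0.3, 0.2, 0.2]
finger_gap: 0.0
```

```bash
python3 - <<'E'
from h import *
P=camera_params("wrist"); im,d=read_camera("wrist"); save("w3",im); np.savez("w3p.npz",K=P["K"],view=P["view"],d=d)
E
```

```text
(no output)
```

View pics/w3.png

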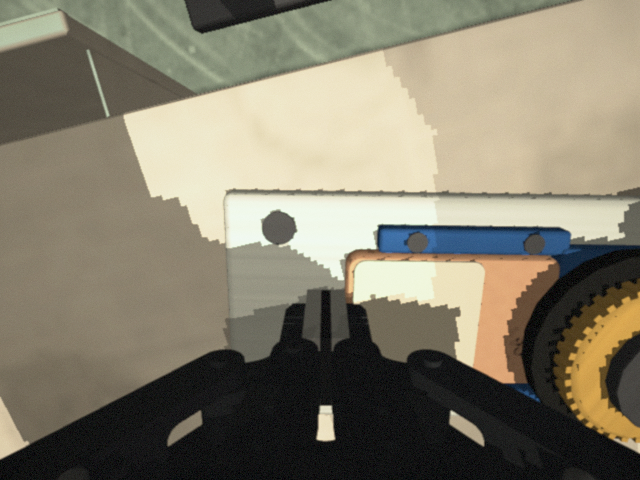

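The tile's rear edge (px 346) is against the finger and it sits in the channel, but there is no stop force yet. I continue in small steps.

>>> {"method": "servo_tool", "body": {"rows": [{"rx": 0,"ry": 0,"rz": 0,"x": 0.0005,"y": 0.001,"z": 0,"claw": -1},{"rx": 0,"ry": 0,"rz": 0,"x": 0.0005,"y": 0.002,"z": 0,"claw": -1},{"rx": 0,"ry": 0,"rz": 0,"x": 0.0005,"y": 0.002,"z": 0,"claw": -1}]}}

```text
t: 5.55
position: [466.0, 41.2, 23.3]
eef_rot: [-179.9, -0.1, 166.8]
wrist_force: [-0.6, -6.2, 0.6]
finger_gap: 0.3
```

>>> {"method": "servo_tool", "body": {"rows": [{"rx": 0,"ry": 0,"rz": 0,"x": 0.0003,"y": 0.001,"z": 0,"claw": -1},{"rx": 0,"ry": 0,"rz": 0,"x": 0.0005,"y": 0.0015,"z": 0,"claw": -1},{"rx": 0,"ry": 0,"rz": 0,"x": 0.0005,"y": 0.0015,"z": 0,"claw": -1}]}}

```text
t: 5.85
position: [466.1, 41.3, 23.3]
eef_rot: [-179.6, -0.1, 166.8]
wrist_force: [-2.0, -6.1, 1.5]
finger_gap: 0.2
```

The tile has stopped hard: 6 N with no more travel. Its rear edge is about 10.6 mm behind the rail end, against 11 mm expected, so it is home. Now I retreat and go to the knob.

>>> {"method": "servo_tool", "body": {"rows": [{"rx": 0,"ry": 0,"rz": 0,"x": -0.003,"y": -0.012,"z": 0,"claw": -1},{"rx": 0,"ry": 0,"rz": 0,"x": -0.003,"y": -0.012,"z": 0.03,"claw": -1},{"rx": 0,"ry": 0,"rz": 0,"x": -0.003,"y": -0.012,"z": 0.075,"claw": -0.5},{"rx": 0,"ry": 0,"rz": 0,"x": -0.003,"y": 0.0,"z": 0.12,"claw": 0.1},{"rx": 0,"ry": 0,"rz": 0,"x": -0.007,"y": 0.045,"z": 0.13,"claw": 0.1},{"rx": 0,"ry": 0,"rz": 0,"x": -0.01,"y": 0.09,"z": 0.13,"claw": 0.1},{"rx": 0,"ry": 0,"rz": 0,"x": -0.012,"y": 0.128,"z": 0.13,"claw": 0.1},{"rx": 0,"ry": 0,"rz": 0,"x": -0.012,"y": 0.128,"z": 0.13,"claw": 0.1}]}}

```text
t: 6.65
position: [453.8, 173.1, 153.5]
eef_rot: [-179.8, -0.1, 167.1]
wrist_force: [0.6, -0.3, -0.1]
finger_gap: 46.5
```

```bash
python3 - <<'E'
from h import *
s=arm.sense(); print(s["t"],s["position"],s["eef_rot"],s["finger_gap"],s["wrist_force"])
P=camera_params("wrist"); im,d=read_camera("wrist"); save("w4",im); np.savez("w4p.npz",K=P["K"],view=P["view"],d=d)
h=cv2.cvtColor(im,cv2.COLOR_RGB2HSV); m=((h[...,0]<8)|(h[...,0]>172))&(h[...,1]>150)&(h[...,2]>80)
n,l,st,c=cv2.connectedComponentsWithStats(m.astype(np.uint8)); i=1+np.argmax(st[1:,4]); print(st[i],c[i])
v,u=np.nonzero(l==i); q=np.array([world("wrist",a,b,d=d[b,a],P=P) for a,b in zip(u,v) if d[b,a]>0]); zt=np.percentile(q[:,2],90); t=q[q[:,2]>zt-2.5]; print("top z",zt,"mid",(t.min(0)+t.max(0))/2,np.median(t,0))
E
```

```text
6.65 [453.77862173 173.06241454 153.53971408] [-1.79821856e+02 -1.19630547e-01  1.67113843e+02] 46.538202043831866 [ 0.62495107 -0.31050284 -0.12587435]
[ 309  234   29   42 1003] [323.09870389 254.82352941]
top z 86.62744824351931 mid [453.92193682 169.97432247  86.15379503] [453.47488494 169.95496363  86.01166092]
```

View pics/w4.png

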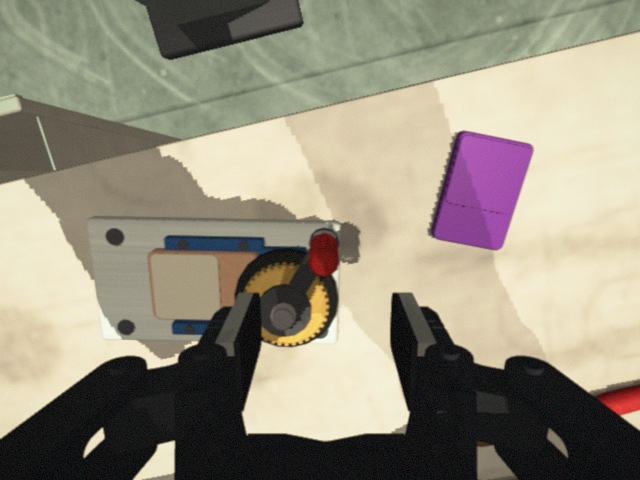

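The picture shows the red knob at (323,255), between the jaws (midline about 325), and the tile in its channel under the foot. I descend and grip it.

>>> {"method": "servo_tool", "body": {"rows": [{"rx": 0,"ry": 0,"rz": 0,"x": 0,"y": -0.003,"z": -0.03,"claw": 0.1},{"rx": 0,"ry": 0,"rz": 0,"x": 0,"y": -0.003,"z": -0.06,"claw": 0.1},{"rx": 0,"ry": 0,"rz": 0,"x": 0,"y": -0.003,"z": -0.083,"claw": 0.1},{"rx": 0,"ry": 0,"rz": 0,"x": 0,"y": -0.003,"z": -0.083,"claw": 0.1},{"rx": 0,"ry": 0,"rz": 0,"x": 0,"y": -0.003,"z": -0.083,"claw": -0.5},{"rx": 0,"ry": 0,"rz": 0,"x": 0,"y": -0.003,"z": -0.083,"claw": -1},{"rx": 0,"ry": 0,"rz": 0,"x": 0,"y": -0.003,"z": -0.083,"claw": -1},{"rx": 0,"ry": 0,"rz": 0,"x": 0,"y": -0.003,"z": -0.083,"claw": -1}], "grip_force": 20}}

```text
t: 7.5
position: [455.0, 168.3, 71.5]
eef_rot: [-179.8, 0.0, 167.0]
wrist_force: [-0.0, 1.2, 1.7]
finger_gap: 15.1
```

```bash
python3 - <<'E'
from h import *
s=arm.sense(); print(s["t"],s["position"],s["finger_gap"],s["wrist_force"])
p=s["position"]; c=np.array([490,137.0]); a0=np.arctan2(p[1]-c[1],p[0]-c[0]); print(np.degrees(a0),np.hypot(*(p[:2]-c)))
R=50
for k in range(0,40):
    a=a0-np.radians(12)*k; print(k,np.round((c+R*np.array([np.cos(a),np.sin(a)])),1),round(p[2]-3*12*k/360,1)) if k<=30 else 0
E
```

```text
7.5 [455.00897464 168.33661799  71.50234729] 15.058760927694648 [-0.04713648  1.18477446  1.71791485]
138.15359669883398 46.97185840980907
0 [452.8 170.4] 71.5
1 [460.5 177.4] 71.4
2 [469.5 182.6] 71.3
3 [479.5 185.9] 71.2
4 [489.9 187. ] 71.1
5 [500.3 185.9] 71.0
6 [510.2 182.7] 70.9
7 [519.3 177.5] 70.8
8 [527.1 170.6] 70.7
9 [533.2 162.1] 70.6
10 [537.5 152.6] 70.5
11 [539.7 142.4] 70.4
12 [539.7 131.9] 70.3
13 [537.6 121.7] 70.2
14 [533.4 112.1] 70.1
15 [527.2 103.6] 70.0
16 [519.5  96.6] 69.9
17 [510.5  91.4] 69.8
18 [500.5  88.1] 69.7
19 [490.1  87. ] 69.6
20 [479.7  88.1] 69.5
21 [469.8  91.3] 69.4
22 [460.7  96.5] 69.3
23 [452.9 103.4] 69.2
24 [446.8 111.9] 69.1
25 [442.5 121.4] 69.0
26 [440.3 131.6] 68.9
27 [440.3 142.1] 68.8
28 [442.4 152.3] 68.7
29 [446.6 161.9] 68.6
30 [452.8 170.4] 68.5
```

>>> {"method": "servo_tool", "body": {"rows": [{"rx": 0,"ry": 0,"rz": 0,"x": 0.0065,"y": 0.0073,"z": 0,"claw": -1},{"rx": 0,"ry": 0,"rz": 0,"x": 0.0153,"y": 0.0126,"z": 0,"claw": -1},{"rx": 0,"ry": 0,"rz": 0,"x": 0.025,"y": 0.0159,"z": 0,"claw": -1},{"rx": 0,"ry": 0,"rz": 0,"x": 0.035,"y": 0.0172,"z": -0.0005,"claw": -1},{"rx": 0,"ry": 0,"rz": 0,"x": 0.035,"y": 0.0172,"z": -0.0005,"claw": -1}]}}

```text
t: 8.0
position: [492.7, 187.1, 71.5]
eef_rot: [-180.0, 0.1, 167.0]
wrist_force: [-1.8, 5.8, 2.4]
finger_gap: 15.1
```

>>> {"method": "servo_tool", "body": {"rows": [{"rx": 0,"ry": 0,"rz": 0,"x": 0.0116,"y": -0.001,"z": -0.0005,"claw": -1},{"rx": 0,"ry": 0,"rz": 0,"x": 0.0213,"y": -0.005,"z": -0.0005,"claw": -1},{"rx": 0,"ry": 0,"rz": 0,"x": 0.03,"y": -0.0108,"z": -0.001,"claw": -1},{"rx": 0,"ry": 0,"rz": 0,"x": 0.0372,"y": -0.0183,"z": -0.001,"claw": -1},{"rx": 0,"ry": 0,"rz": 0,"x": 0.0427,"y": -0.0272,"z": -0.001,"claw": -1},{"rx": 0,"ry": 0,"rz": 0,"x": 0.0463,"y": -0.037,"z": -0.001,"claw": -1},{"rx": 0,"ry": 0,"rz": 0,"x": 0.0478,"y": -0.0474,"z": -0.001,"claw": -1},{"rx": 0,"ry": 0,"rz": 0,"x": 0.0478,"y": -0.0474,"z": -0.001,"claw": -1}]}}

```text
t: 8.8
position: [543.7, 137.6, 71.3]
eef_rot: [-179.9, 0.4, 166.9]
wrist_force: [5.4, 0.8, 1.0]
finger_gap: 15.0
```

>>> {"method": "servo_tool", "body": {"rows": [{"rx": 0,"ry": 0,"rz": 0,"x": -0.0016,"y": -0.0125,"z": -0.0005,"claw": -1},{"rx": 0,"ry": 0,"rz": 0,"x": -0.006,"y": -0.0239,"z": -0.001,"claw": -1},{"rx": 0,"ry": 0,"rz": 0,"x": -0.0129,"y": -0.0339,"z": -0.001,"claw": -1},{"rx": 0,"ry": 0,"rz": 0,"x": -0.0221,"y": -0.0419,"z": -0.001,"claw": -1},{"rx": 0,"ry": 0,"rz": 0,"x": -0.033,"y": -0.0474,"z": -0.0015,"claw": -1},{"rx": 0,"ry": 0,"rz": 0,"x": -0.0449,"y": -0.0501,"z": -0.0015,"claw": -1},{"rx": 0,"ry": 0,"rz": 0,"x": -0.0571,"y": -0.0499,"z": -0.0015,"claw": -1},{"rx": 0,"ry": 0,"rz": 0,"x": -0.0688,"y": -0.0468,"z": -0.0015,"claw": -1}]}}

```text
t: 9.6
position: [473.7, 91.4, 69.6]
eef_rot: [179.9, 0.4, 166.9]
wrist_force: [3.9, 6.7, -4.1]
finger_gap: 15.4
```

>>> {"method": "servo_tool", "body": {"rows": [{"rx": 0,"ry": 0,"rz": 0,"x": -0.0098,"y": 0.0067,"z": -0.0002,"claw": -1},{"rx": 0,"ry": 0,"rz": 0,"x": -0.018,"y": 0.0145,"z": -0.0003,"claw": -1},{"rx": 0,"ry": 0,"rz": 0,"x": -0.0243,"y": 0.0239,"z": -0.0004,"claw": -1},{"rx": 0,"ry": 0,"rz": 0,"x": -0.0282,"y": 0.0345,"z": -0.0005,"claw": -1},{"rx": 0,"ry": 0,"rz": 0,"x": -0.0297,"y": 0.0457,"z": -0.0006,"claw": -1},{"rx": 0,"ry": 0,"rz": 0,"x": -0.0286,"y": 0.057,"z": -0.0007,"claw": -1},{"rx": 0,"ry": 0,"rz": 0,"x": -0.025,"y": 0.0677,"z": -0.0008,"claw": -1},{"rx": 0,"ry": 0,"rz": 0,"x": -0.0191,"y": 0.0774,"z": -0.0009,"claw": -1}]}}

```text
t: 10.4
position: [454.7, 168.9, 68.5]
eef_rot: [-180.0, 0.4, 166.9]
wrist_force: [4.0, -4.7, -2.4]
finger_gap: 14.7
```

>>> {"method": "servo_tool", "body": {"rows": [{"rx": 0,"ry": 0,"rz": 0,"x": 0.0092,"y": 0.008,"z": -0.0002,"claw": -1},{"rx": 0,"ry": 0,"rz": 0,"x": 0.0195,"y": 0.0142,"z": -0.0003,"claw": -1},{"rx": 0,"ry": 0,"rz": 0,"x": 0.031,"y": 0.0177,"z": -0.0004,"claw": -1},{"rx": 0,"ry": 0,"rz": 0,"x": 0.043,"y": 0.0184,"z": -0.0005,"claw": -1},{"rx": 0,"ry": 0,"rz": 0,"x": 0.0549,"y": 0.0161,"z": -0.0006,"claw": -1},{"rx": 0,"ry": 0,"rz": 0,"x": 0.0658,"y": 0.011,"z": -0.0007,"claw": -1},{"rx": 0,"ry": 0,"rz": 0,"x": 0.0751,"y": 0.0034,"z": -0.0008,"claw": -1},{"rx": 0,"ry": 0,"rz": 0,"x": 0.0824,"y": -0.0062,"z": -0.0009,"claw": -1}]}}

```text
t: 11.2
position: [538.1, 162.5, 67.7]
eef_rot: [180.0, 0.4, 166.9]
wrist_force: [0.3, 0.1, 1.7]
finger_gap: 14.8
```

>>> {"method": "servo_tool", "body": {"rows": [{"rx": 0,"ry": 0,"rz": 0,"x": 0.0045,"y": -0.0116,"z": -0.0002,"claw": -1},{"rx": 0,"ry": 0,"rz": 0,"x": 0.0062,"y": -0.0236,"z": -0.0003,"claw": -1},{"rx": 0,"ry": 0,"rz": 0,"x": 0.0049,"y": -0.0357,"z": -0.0004,"claw": -1},{"rx": 0,"ry": 0,"rz": 0,"x": 0.0008,"y": -0.0472,"z": -0.0005,"claw": -1},{"rx": 0,"ry": 0,"rz": 0,"x": -0.0061,"y": -0.0573,"z": -0.0006,"claw": -1},{"rx": 0,"ry": 0,"rz": 0,"x": -0.0151,"y": -0.0655,"z": -0.0007,"claw": -1},{"rx": 0,"ry": 0,"rz": 0,"x": -0.0259,"y": -0.0712,"z": -0.0008,"claw": -1},{"rx": 0,"ry": 0,"rz": 0,"x": -0.0377,"y": -0.0741,"z": -0.0009,"claw": -1}]}}

```text
t: 12.0
position: [499.3, 87.6, 66.8]
eef_rot: [-180.0, 0.4, 166.9]
wrist_force: [1.9, 1.4, -0.2]
finger_gap: 14.9
```

>>> {"method": "servo_tool", "body": {"rows": [{"rx": 0,"ry": 0,"rz": 0,"x": -0.0111,"y": 0.0008,"z": -0.0001,"claw": -1},{"rx": 0,"ry": 0,"rz": 0,"x": -0.0221,"y": 0.0034,"z": -0.0002,"claw": -1},{"rx": 0,"ry": 0,"rz": 0,"x": -0.0322,"y": 0.0085,"z": -0.0003,"claw": -1},{"rx": 0,"ry": 0,"rz": 0,"x": -0.041,"y": 0.0157,"z": -0.0004,"claw": -1},{"rx": 0,"ry": 0,"rz": 0,"x": -0.0479,"y": 0.0246,"z": -0.0005,"claw": -1}]}}

```text
t: 12.5
position: [450.8, 112.6, 66.3]
eef_rot: [-180.0, 0.5, 166.9]
wrist_force: [3.7, 1.9, -3.9]
finger_gap: 14.9
```

>>> {"method": "servo_tool", "body": {"rows": [{"rx": 0,"ry": 0,"rz": 0,"x": -0.0041,"y": 0.0099,"z": 0,"claw": -1},{"rx": 0,"ry": 0,"rz": 0,"x": -0.0062,"y": 0.0202,"z": -0.0001,"claw": -1},{"rx": 0,"ry": 0,"rz": 0,"x": -0.0062,"y": 0.0306,"z": -0.0002,"claw": -1},{"rx": 0,"ry": 0,"rz": 0,"x": -0.0041,"y": 0.0409,"z": -0.0003,"claw": -1}]}}

```text
t: 12.9
position: [446.8, 154.1, 65.9]
eef_rot: [-179.9, 0.5, 166.9]
wrist_force: [3.9, -2.6, -2.4]
finger_gap: 15.0
```

>>> {"method": "servo_tool", "body": {"rows": [{"rx": 0,"ry": 0,"rz": 0,"x": 0.0051,"y": 0.0094,"z": 0,"claw": -1},{"rx": 0,"ry": 0,"rz": 0,"x": 0.0113,"y": 0.0177,"z": -0.0001,"claw": -1},{"rx": 0,"ry": 0,"rz": 0,"x": 0.0191,"y": 0.0244,"z": -0.0002,"claw": -1},{"rx": 0,"ry": 0,"rz": 0,"x": 0.0282,"y": 0.0295,"z": -0.0003,"claw": -1}]}}

```text
t: 13.3
position: [475.0, 184.0, 65.3]
eef_rot: [-179.9, 0.4, 166.9]
wrist_force: [0.6, -3.6, -0.6]
finger_gap: 15.3
```

>>> {"method": "servo_tool", "body": {"rows": [{"rx": 0,"ry": 0,"rz": 0,"x": 0.0098,"y": 0.0028,"z": 0,"claw": -1},{"rx": 0,"ry": 0,"rz": 0,"x": 0.0202,"y": 0.0037,"z": -0.0001,"claw": -1},{"rx": 0,"ry": 0,"rz": 0,"x": 0.0305,"y": 0.0024,"z": -0.0003,"claw": -1},{"rx": 0,"ry": 0,"rz": 0,"x": 0.0403,"y": -0.001,"z": -0.0004,"claw": -1}]}}

```text
t: 13.7
position: [516.0, 183.2, 64.9]
eef_rot: [-179.9, 0.4, 166.9]
wrist_force: [-2.3, -1.6, 1.2]
finger_gap: 14.9
```

>>> {"method": "servo_tool", "body": {"rows": [{"rx": 0,"ry": 0,"rz": 0,"x": 0.0091,"y": -0.0058,"z": -0.0001,"claw": -1},{"rx": 0,"ry": 0,"rz": 0,"x": 0.0166,"y": -0.0131,"z": -0.0002,"claw": -1},{"rx": 0,"ry": 0,"rz": 0,"x": 0.0224,"y": -0.0217,"z": -0.0003,"claw": -1},{"rx": 0,"ry": 0,"rz": 0,"x": 0.0224,"y": -0.0217,"z": -0.0003,"claw": -1}]}}

```text
t: 14.1
position: [539.4, 160.2, 64.6]
eef_rot: [-179.9, 0.4, 166.8]
wrist_force: [-0.1, 0.7, 1.2]
finger_gap: 14.9
```

>>> {"method": "servo_tool", "body": {"rows": [{"rx": 0,"ry": 0,"rz": 0,"x": 0.0031,"y": -0.0101,"z": -0.0001,"claw": -1},{"rx": 0,"ry": 0,"rz": 0,"x": 0.0046,"y": -0.0205,"z": -0.0002,"claw": -1},{"rx": 0,"ry": 0,"rz": 0,"x": 0.0038,"y": -0.0309,"z": -0.0003,"claw": -1},{"rx": 0,"ry": 0,"rz": 0,"x": 0.0038,"y": -0.0309,"z": -0.0003,"claw": -1}]}}

```text
t: 14.5
position: [543.8, 128.1, 64.7]
eef_rot: [-179.9, 0.5, 166.7]
wrist_force: [0.9, 1.7, 1.3]
finger_gap: 14.9
```

>>> {"method": "servo_tool", "body": {"rows": [{"rx": 0,"ry": 0,"rz": 0,"x": -0.0038,"y": -0.0096,"z": -0.0001,"claw": -1},{"rx": 0,"ry": 0,"rz": 0,"x": -0.0088,"y": -0.0188,"z": -0.0002,"claw": -1},{"rx": 0,"ry": 0,"rz": 0,"x": -0.0088,"y": -0.0188,"z": -0.0002,"claw": -1}]}}

```text
t: 14.8
position: [534.9, 108.1, 64.8]
eef_rot: [-179.9, 0.5, 166.6]
wrist_force: [3.0, 1.9, -0.2]
finger_gap: 15.1
```

>>> {"method": "servo_tool", "body": {"rows": [{"rx": 0,"ry": 0,"rz": 0,"x": -0.0062,"y": -0.0061,"z": 0,"claw": -1},{"rx": 0,"ry": 0,"rz": 0,"x": -0.0129,"y": -0.0116,"z": -0.0001,"claw": -1},{"rx": 0,"ry": 0,"rz": 0,"x": -0.0129,"y": -0.0116,"z": -0.0001,"claw": -1}]}}

```text
t: 15.1
position: [521.5, 95.7, 64.9]
eef_rot: [-179.9, 0.5, 166.6]
wrist_force: [3.2, 1.1, -0.4]
finger_gap: 15.0
```

>>> {"method": "servo_tool", "body": {"rows": [{"rx": 0,"ry": 0,"rz": 0,"x": -0.0049,"y": -0.0025,"z": 0,"claw": -1},{"rx": 0,"ry": 0,"rz": 0,"x": -0.0096,"y": -0.0044,"z": 0,"claw": -1},{"rx": 0,"ry": 0,"rz": 0,"x": -0.0096,"y": -0.0044,"z": 0,"claw": -1}]}}

```text
t: 15.4
position: [512.7, 91.3, 65.2]
eef_rot: [-179.9, 0.7, 166.6]
wrist_force: [6.7, 2.8, -2.4]
finger_gap: 15.3
```

>>> {"method": "servo_tool", "body": {"rows": [{"rx": 0,"ry": 0,"rz": 0,"x": -0.0042,"y": -0.0013,"z": 0,"claw": -1},{"rx": 0,"ry": 0,"rz": 0,"x": -0.0083,"y": -0.0022,"z": 0,"claw": -1},{"rx": 0,"ry": 0,"rz": 0,"x": -0.0083,"y": -0.0022,"z": 0,"claw": -1}]}}

```text
t: 15.7
position: [506.3, 89.5, 65.6]
eef_rot: [180.0, 0.9, 166.6]
wrist_force: [9.7, 2.9, -5.4]
finger_gap: 15.3
```

```bash
python3 - <<'E'
from h import *
s=arm.sense(); print(s["t"],s["position"],s["wrist_force"],s["moment"])
im,d=read_camera("wrist"); save("w5",im)
im2,_=read_camera("top"); save("t5",im2)
E
```

```text
15.7 [506.28404036  89.49243713  65.61897828] [ 9.65857088  2.93770688 -5.4105748 ] [ 0.4152658  -1.69845835  0.03554222]
```

View pics/w5.png

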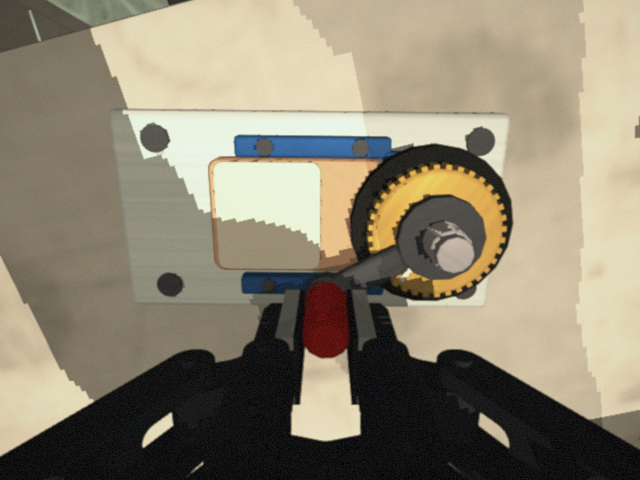

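The force rises 2.8 N over the last 7.6°, which is exactly the 20 N/rad spring. So the ring is hard down, with the crank wound about 0.5 rad. The picture shows the arm leading the white mark near px (405,275), with the tile home under the foot. I ease the spring back, then release and lift.

>>> {"method": "servo_tool", "body": {"rows": [{"rx": 0,"ry": 0,"rz": 0,"x": 0.005,"y": 0.0015,"z": -0.0003,"claw": -1},{"rx": 0,"ry": 0,"rz": 0,"x": 0.0096,"y": 0.0036,"z": -0.0005,"claw": -1},{"rx": 0,"ry": 0,"rz": 0,"x": 0.0145,"y": 0.0065,"z": -0.0005,"claw": -1},{"rx": 0,"ry": 0,"rz": 0,"x": 0.0145,"y": 0.0065,"z": -0.0005,"claw": -1}]}}

```text
t: 16.2
position: [521.4, 95.9, 65.0]
eef_rot: [-180.0, 0.9, 166.6]
wrist_force: [3.7, -1.1, -1.3]
finger_gap: 15.3
```

>>> {"method": "servo_tool", "body": {"rows": [{"rx": 0,"ry": 0,"rz": 0,"x": 0,"y": 0,"z": 0,"claw": -0.3},{"rx": 0,"ry": 0,"rz": 0,"x": 0,"y": 0,"z": 0,"claw": 0},{"rx": 0,"ry": 0,"rz": 0,"x": 0,"y": 0,"z": 0,"claw": 0},{"rx": 0,"ry": 0,"rz": 0,"x": 0,"y": 0,"z": 0.03,"claw": 0},{"rx": 0,"ry": 0,"rz": 0,"x": 0,"y": 0,"z": 0.07,"claw": 0},{"rx": 0,"ry": 0,"rz": 0,"x": 0.01,"y": 0,"z": 0.11,"claw": 0},{"rx": 0,"ry": 0,"rz": 0,"x": 0.02,"y": 0,"z": 0.135,"claw": 0},{"rx": 0,"ry": 0,"rz": 0,"x": 0.02,"y": 0,"z": 0.135,"claw": 0}]}}

```text
t: 17.0
position: [544.6, 96.0, 204.3]
eef_rot: [179.9, 1.3, 166.6]
wrist_force: [0.2, -0.0, -0.1]
finger_gap: 43.1
```

```bash
python3 - <<'E'
from h import *
s=arm.sense(); print(s["t"],s["position"],s["wrist_force"],s["finger_gap"])
P=camera_params("wrist"); im,d=read_camera("wrist"); save("w6",im); np.savez("w6p.npz",K=P["K"],view=P["view"],d=d)
E
```

```text
17.0 [544.61195957  95.96003004 204.31951025] [ 0.17487305 -0.01612107 -0.13691229] 43.060668713649264
```

View pics/w6.png

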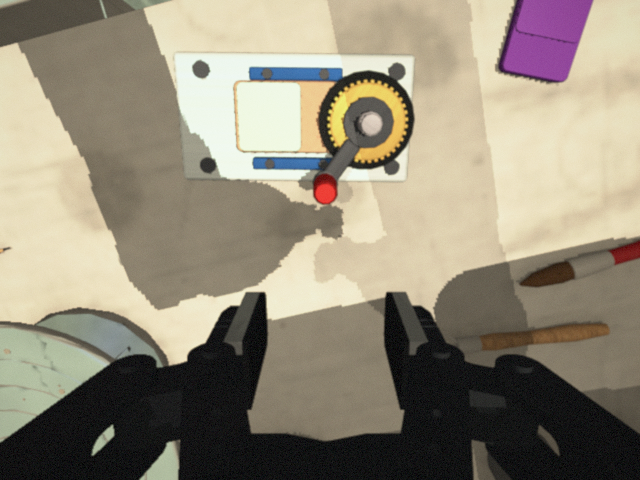

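The view shows everything released: knob top at (325,189), tile at (234–322, 80–153) under the foot, nothing else disturbed. I'll do a numeric check of the heights, knob angle and tile position.

```bash
python3 - <<'E'
from h import *
z=np.load("w6p.npz"); P=dict(K=z["K"],view=z["view"]); d=z["d"]
D=lambda u,v:np.round(world("wrist",u,v,d=np.median(d[v-1:v+2,u-1:u+2]),P=P),1)
for n,p in dict(ring1=(341,118),ring2=(395,118),foot=(322,115),tile=(270,120),bed=(190,120),stud=(371,123),knob=(326,190)).items(): print(n,D(*p))
W=lambda u,v,z:world("wrist",u,v,z=z,P=P)
s=W(371,123,63);k=W(326,190,80); e=W(235,117,21); print(s,k,np.degrees(np.arctan2(k[1]-s[1],k[0]-s[0])),"rear edge->stud",np.hypot(*(e-s)[:2]),"rail start-rear mm",np.linalg.norm(W(250,82,21)-W(235,82,21)))
E
```

```text
ring1 [484.4 119.4  39. ]
ring2 [492.9 154.9  39.1]
foot [479.9 107.3  28.2]
tile [474.7  70.3  22.7]
bed [461.1  11.5  12.1]
stud [490.6 136.4  62.6]
knob [522.2  99.8  78.4]
[490.6093441  136.32436714  63.        ] [521.91600255  99.91350975  80.        ] -49.31051105141005 rear edge->stud 93.15991560631461 rail start-rear mm 10.488549802295504
```

```bash
python3 -c "
from cell import arm
print(arm.close_job())"
```

```text
the job is handed in; nothing more can be done
None
```

The tile is home against the stop block and the brass ring is wound hard down on it. The job was handed in at about 17 s of the 72 s allowed; no verdict was reported.

- **Tile:** I pushed it along the channel until it stopped with about 6 N and no more travel. In the last view its rear edge was 93.2 mm from the stud axis and 10.5 mm behind the rail start. At home these should be 94 and 11 mm, so both agree within the 2 mm calibration.
- **Ring:** I wound it clockwise by the red knob for about 2.5 turns. The resistance then rose at the crank spring's own rate: about 6.8 N over the last 19°, where the spring alone gives about 6.6 N. That means the ring had stopped turning. The spring was wound at most about 0.5 rad, well under the 1 rad that counts as overtight.
- **Release:** I eased the spring back, opened the jaws and lifted clear. The ring top came down from 46.4 to 39.0 mm, which matches 2.5 turns.
- **Other things:** The arm touched nothing but the tile and the knob. I took no separate picture of the far side of the bench at the end.

**Disagreements:**
- The first two move calls were refused for missing keys and moved nothing.
- The stud position I felt while winding was 3 to 4 mm off the camera's in x, so I followed the felt circle.
- The white mark on the ring was not clearly visible in the last view, so I could not use it to confirm the crank had sprung fully back.

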